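Hang a coin wheel rim on the locking J-hook

TASK

Lift the aluminium coin wheel rim out of its wooden cradle by its edge and hang it on the high J-hook, hole over the lip. Holding it, press it down by feel until the tongue in the hook's bend is fully down, and set it firmly on its stop with about 20 N on the hook, never over 35 N; then let go so that the rim hangs still, square to the hook, and leave the other parts on the bench where they are.

Things in the scene. Friction and masses are not known exactly. Their poses are not given: they have to be found in the camera images.
- wheel: Bare aluminium ring, no hub or spokes, dark coin pockets in its faces: 200 mm outside, 128 mm hole (band 36 mm), 8 mm thick, 0.32 to 0.48 kg. Stands on edge in the cradle. Origin at the ring's centre; x along the axle, z up at the start. Pinch it from above at its topmost point across the 8 mm, fingertips at most 22 mm down the band: the hook comes under the same stretch.
- cradle: Fixed dark wooden cradle: base 90 x 150 x 8 mm (the rim stands on its top) with four cheeks up to 46 mm above the counter that hold the rim's lowest part in a 10.5 mm slot. Origin on the counter below the slot's middle; the slot runs along y, so its x is the rim's axle. Lift the rim straight up at least 45 mm.
- stand: Bolted grey foot with post and dark steel J-hook. Origin on the counter right below the hook's bend, where the rim is to hang; x axis from the lip back to the post. Lip at x = -39 mm (+-5 mm), its top 8 mm above the seat; stop behind the bend at x = 23 mm, nothing behind it is over 8 mm above the seat; bar down to 18 mm below the seat.
- post (a point): Foot of the stand's post on the counter, 90 mm behind the bend (stand x = 90 mm). The hook is clamped on this post at a height that differs each time and is not measured: the seat (top of the tongue once fully down, where the hole's edge rests) is 200 to 230 mm above the counter. Never load the hook with over 35 N.
- keeper (a joint): Tongue in the bend, rad: 0 to 0.05 up (its top 8 mm over the seat at x = 0, 14 mm at its tail), 0.35 down on a stop giving 7 N per mm. 14 mm wide, pivot x = -22 mm, tail x = 16 mm. Rim centred at x = 0 moves it at 9 N in all, own weight included; weight alone cannot; it stays where left. Its keeper tab at x = -30 mm then stands 12 mm above the seat.
- bushing0: bystander, to be left alone: plain steel bushing, 28 mm across, 24 mm tall
- bushing1: bystander, to be left alone: plain steel bushing, as bushing0
- bushing2: bystander, to be left alone: plain steel bushing, as bushing0
- flap: bystander, to be left alone: black nylon coin gate flap, 50 x 36 x 8 mm, lying flat
- elbow: bystander, to be left alone: brass return chute elbow, two 30 mm tube legs with 40 mm collars, 66 mm each way, lying; origin below its corner
- gauge: bystander, to be left alone: stainless feeler gauge block, 85 x 24 x 18 mm
- spindle: bystander, to be left alone: turned steel spindle with a 44 mm foot, 45 mm tall
Things that resemble listed ones, but are neither listed nor needed, are in the scene too. There is more than one size of the wheel; the job needs the middle-sized.

How it is judged:
By the outcome, as a careful person would: the job done as asked, in the order asked, and still so for the second after the job is handed in, with the robot touching nothing.
It also fails if it takes over 64 s, if anything falls off the work surface, if the arm or the gripper's body presses on something with over 40 N, if the wrist force passes 120 N, or if a joint passes its speed limit or range.

ROBOT

A 6-joint arm with a two-finger parallel gripper is mounted at the origin on the work surface. World frame = base frame: x ahead of the robot, y to its left, z up, the work surface at z = 0. Lengths are in mm, angles in rad, forces in N, time in s.
With the tool pointing down it reaches from about 400 to 925 mm from the base axis. Payload 12.5 kg.
Tool frame: the origin (TCP) lies at the very end of the fingers, on their centre line; the grasp point (between the pads) lies 19 mm behind it; z points along the fingers, y is the line along which they close (so a half turn about z gives the same grasp; the last joint's range is limited). The gripper opens to 95 mm and grips with 3 to 60 N. Pads are 20 mm wide; open, the fingers measure 119 mm over their backs; the gripper's body (75 mm by 180 mm) begins 59 mm behind the grasp point.
Start: joints at [1.114, 0.491, 1.559, -0, 1.092, -0.106], TCP at [214.765, 586.961, 214.661] pointing down, gripper open.
Joint ranges: [-3.1, 3.1], [-0.84, 2.19], [0.05, 2.79], [-1.13, 4.28], [0.06, 2.93], [-2.69, 2.69]. Speed limits (rad/s): [2.22, 2.22, 2.79, 3.14, 3.14, 3.14].

INTERFACE

Orientations are given as a unit quaternion [x, y, z, w].
In Python, from cell import bot, read_camera gives the robot as it stands.
- The arm moves only by the tool play_rows, never from a script. Its argument "rows" is a list of rows, each an object of numbers: "x", "y", "z": the shift along the tool's x, y, z in m; "ax", "ay", "az": the turn, a rotation vector about the tool's x, y, z in rad; "fingers": the opening, from -1 (shut) to 1 (fully open), so that 0 is half open. A call has 1 to 10 rows; each row is the pose to reach, as a shift and turn from the pose commanded when the call began, along the tool's axes at that moment; what a row does not reach only later rows make up. A row lasts 1/12 s, in which the tool goes at most 41.7 mm and 7.16 degrees, less where a joint would pass 70% of its speed; a pose out of reach is approached as far as the arm can. A call with a gripper value outside its range is refused whole. The fingers move at their own pace and stop on an object; the grip force is fixed at half the most. Time passes only in rows, so rows that repeat a pose let the fingers close. It gives the time, the measured TCP pose, the force, the opening and the grip force at its end, in the units of the state.
- bot.read_state(): the state, without advancing time (a new reading comes with each control period).
- read_camera(name): name is "side" or "top"; returns a dict with "color" (420x560x3 uint8, red, green, blue), "camera_matrix" (3x3 intrinsics, pixels), "k1" (the pictures are not rectified: a ray, as slopes to the right and down, at radius r is drawn at 1 + k1 r^2 times it, then the intrinsics apply), "cam_to_world" (4x4, takes a point from camera to world coordinates). Camera axes: x right, y down, z forward; pixel columns grow to the right and rows downward; lengths in mm; the calibration is good to about 2 mm. A picture is of the moment at which its call begins. There is no depth.
- bot.sign_off(): hands the job in; it is judged then, once.
The state is a dict: "time_s": time; "joint_positions": joint angles; "joint_vel": joint speeds; "effort": joint torques, N m; "eef_pos": TCP position; "tcp_rot": TCP orientation; "force": force on the tool from outside, world axes, zero at the start; "wrist_torque": the same for the moment, N m; "opening": finger opening in mm; "gripper_force": force on a finger pad.
Only numpy, scipy, OpenCV 4.12 (cv2) and the standard library are available. Lean on these libraries where they do the work, as an engineer would, in place of code of your own. Each camera call takes 0.05 s, during which the arm holds its last target. There are 200 camera calls.

## Working session

There is one attempt and no reset: what is moved stays moved. The work goes in short steps, Python scripts to look and compute and a tool call to move; the robot and the scene stay as the last step left them, time stands still between calls to the robot, and variables do not carry over. Pictures are saved under pics/ and viewed, at most 10 in all, crops included, and the job is handed in when it is done.

Besides the shell and the picture viewer there is one more tool, called after ">>>" as name(argument=value, ...), one argument or row to a line, values as JSON. play_rows: Moves the arm, as the interface text tells. Its arguments: {"type":"object","properties":{"rows":{"type":"array","items":{"type":"object","properties":{"x":{"type":"number"},"y":{"type":"number"},"z":{"type":"number"},"ax":{"type":"number"},"ay":{"type":"number"},"az":{"type":"number"},"fingers":{"type":"number"}}}}},"required":["rows"]}

```bash
mkdir -p pics; ls; python3 - <<'E'
from cell import bot, read_camera
import cv2
for n in("side","top"):
    c=read_camera(n); cv2.imwrite(f"pics/{n}0.png",c["color"][:,:,::-1])
    print(n,c["camera_matrix"],c["k1"],c["cam_to_world"])
print(bot.read_state())
E
```

```text
pics
side [[420.98961227   0.         281.33309097]
 [  0.         420.98961227 203.76185023]
 [  0.           0.           1.        ]] 0.022845486652979814 [[ 7.08439318e-01 -4.62295842e-01  5.33288183e-01  7.61489089e+01]
 [-7.05515485e-01 -4.43515164e-01  5.52758718e-01 -4.10218927e+02]
 [-1.90166609e-02 -7.67839080e-01 -6.40360456e-01  7.06530020e+02]
 [ 0.00000000e+00  0.00000000e+00  0.00000000e+00  1.00000000e+00]]
top [[419.30908663   0.         277.93948023]
 [  0.         419.30908663 207.19867423]
 [  0.           0.           1.        ]] -0.03107301112761194 [[-5.14183199e-03 -9.95608113e-01  9.34775195e-02  4.57988356e+02]
 [-9.99948355e-01  5.93860143e-03  8.24747304e-03  7.47802419e+01]
 [-8.76637680e-03 -9.34302847e-02 -9.95587230e-01  1.08957776e+03]
 [ 0.00000000e+00  0.00000000e+00  0.00000000e+00  1.00000000e+00]]
{'time_s': 0.1, 'joint_positions': array([ 1.11442594e+00,  4.91487790e-01,  1.55937855e+00,  1.81498911e-05,
        1.09168823e+00, -1.05633728e-01]), 'joint_vel': array([ 3.28755889e-05, -1.98312595e-03, -1.03680915e-03, -3.36316002e-04,
        2.21154813e-03,  7.25190632e-04]), 'effort': array([ 2.65508985e-03, -6.13627052e+01, -2.58606899e+01,  6.94239093e-02,
        4.70704981e-02, -3.50346704e-05]), 'eef_pos': array([214.64642476, 586.7656787 , 214.13074849]), 'tcp_rot': array([ 1.74474933e-01,  9.84661498e-01, -4.59861848e-04, -1.41114144e-04]), 'force': array([-0.71308251, -0.32131914, -0.32980162]), 'wrist_torque': array([-0.02592848,  0.01415888, -0.03610648]), 'gripper_force': 0.0, 'opening': 95.18111484793592}
```

View pics/side0.png

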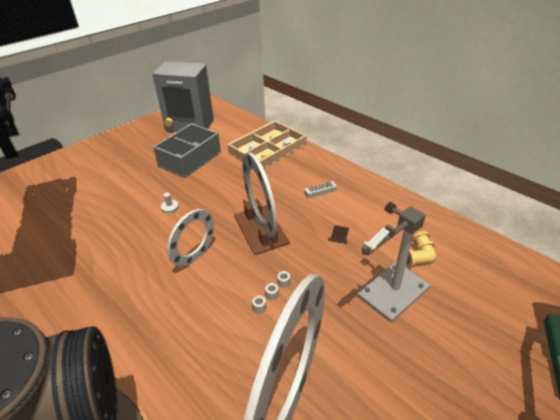

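View pics/top0.png

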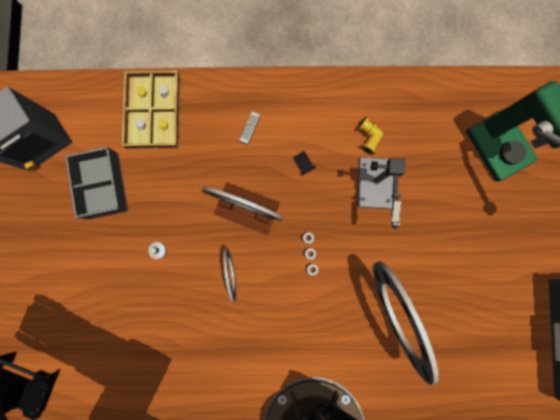

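The top view shows three rings: a small one at (230,275), a middle one in the cradle at (243,203) and a large one at (405,322). The middle one, standing in a dark wooden cradle, fits. The stand's foot is at (378,183), with its hook lip near (396,225). I'll confirm both in enlarged crops.

```bash
cat > h.py <<'E'
import numpy as np, cv2
from cell import bot, read_camera
from scipy.spatial.transform import Rotation as R
def cam(n):
    return read_camera(n)
def ray(c,p):
    K=np.array(c["camera_matrix"]);d=(np.array(p,float)-K[:2,2])/[K[0,0],K[1,1]]
    s=d.copy()
    for _ in range(20): s=d/(1+c["k1"]*(s@s))
    T=np.array(c["cam_to_world"]);v=T[:3,:3]@np.r_[s,1]
    return T[:3,3],v/np.linalg.norm(v)
def onz(c,p,z):
    o,v=ray(c,p);return o+v*(z-o[2])/v[2]
def proj(c,P):
    T=np.array(c["cam_to_world"]);K=np.array(c["camera_matrix"])
    q=(np.atleast_2d(P)-T[:3,3])@T[:3,:3];s=q[:,:2]/q[:,2:]
    s=s*(1+c["k1"]*(s**2).sum(1,keepdims=True))
    return s*[K[0,0],K[1,1]]+K[:2,2]
def tri(pairs):
    A=np.zeros((3,3));b=np.zeros(3);L=[]
    for c,p in pairs:
        o,v=ray(c,p);M=np.eye(3)-np.outer(v,v);A+=M;b+=M@o;L.append((o,M))
    x=np.linalg.solve(A,b);return x,[np.linalg.norm(M@(x-o)) for o,M in L]
def crop(c,x,y,w,h,s):
    return cv2.resize(c["color"][y:y+h,x:x+w,::-1],None,fx=s,fy=s,interpolation=cv2.INTER_CUBIC)
E
python3 - <<'E'
from h import *
s=cam("side");t=cam("top")
a=np.hstack([crop(s,215,140,100,120,4),crop(t,193,165,100,120,4)])
b=np.hstack([crop(s,340,190,100,140,4),crop(t,335,140,100,140,4)])
cv2.imwrite("pics/w.png",a);cv2.imwrite("pics/s.png",b)
E
```

```text
(no output)
```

View pics/w.png

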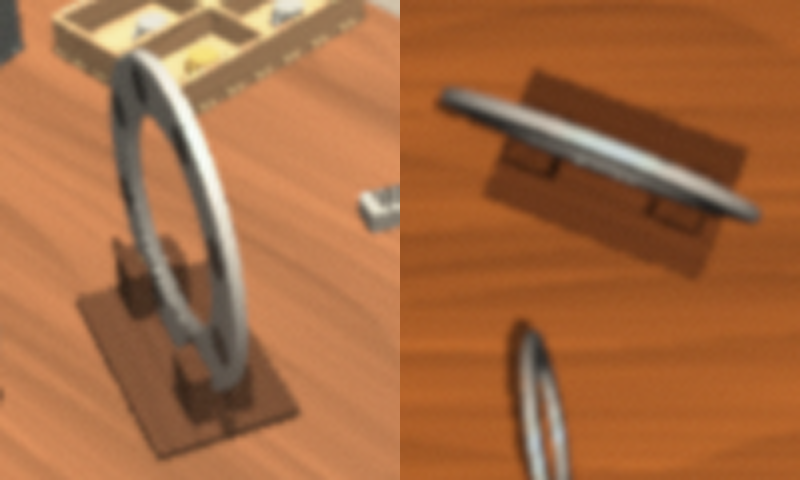

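View pics/s.png

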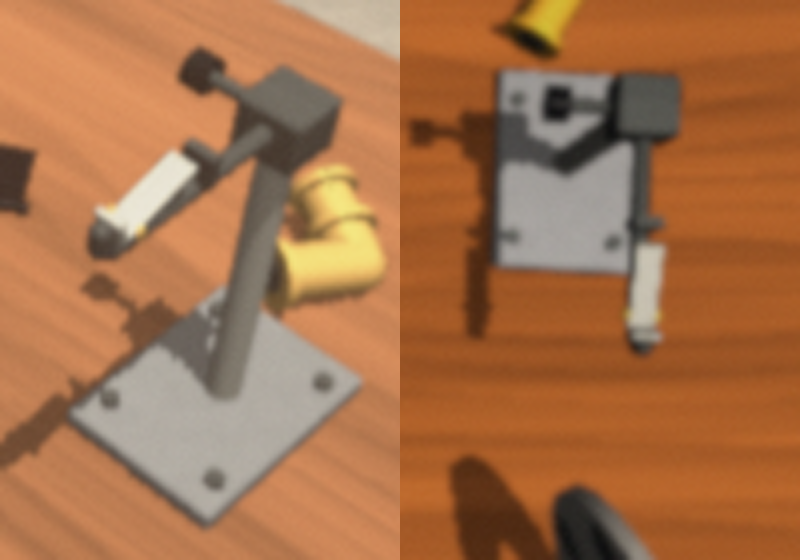

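The crops confirm it. The middle ring stands in the cradle. On the hook, the white tongue's tail is at side (386,229) and top (397,201), and the lip at side (366,249) and top (395,225). Next I'll fit poses from these points.

```bash
python3 - <<'E'
from h import *
from scipy.optimize import least_squares
s=cam("side");t=cam("top")
S=lambda l,ox,oy:np.array(l)/4+[ox,oy]
ct=S([(135,70),(348,150),(297,278),(85,190)],193,165)
cs=S([(80,302),(160,458),(298,410)],215,140)
print("top corners z8",[onz(t,p,8).round(0)[:2] for p in ct]);print("side",[onz(s,p,8).round(0)[:2] for p in cs])
c=np.mean([onz(t,p,8) for p in ct],0);print("cradle c",c)
loc=np.array([[sx*45,sy*75,8] for sx,sy in((1,1),(1,-1),(-1,-1),(-1,1))])
def tf(q,P): return P@R.from_euler('z',q[2]).as_matrix().T+[q[0],q[1],0]
# top picture: image right = -y, image down = -x ; corner order: TL,TR,BR,BL
f=lambda q:np.r_[(proj(t,tf(q,loc))-ct).ravel(),(proj(s,tf(q,loc[[3,2,1]]))-cs).ravel()]
q=least_squares(f,[c[0],c[1],0]).x;print("cradle",q,f(q).round(1))
# rim extremes in top view
a=np.linspace(0,2*np.pi,361)
P=tf(q,np.c_[0*a,100*np.sin(a),108+100*np.cos(a)])
for cc in(t,s):
    u=proj(cc,P);print("rim L,R,T,B",u[u[:,0].argmin()],u[u[:,0].argmax()],u[u[:,1].argmin()],u[u[:,1].argmax()])
# hook
for n,ps,pt in(("lip",(105,233),(241,342)),("tail",(185,156),(251,245)),("stop",(203,150),(249,222)),("front",(113,213),(245,335))):
    print(n,*tri([(s,S(ps,340,190)),(t,S(pt,335,140))]))
print("postfoot",onz(s,S((226,388),340,190),8))
print("plate side",[onz(s,S(p,340,190),10).round() for p in((70,412),(210,525),(362,378))])
print("plate top",[onz(t,S(p,335,140),10).round() for p in((98,70),(97,265),(230,270))])
E
```

```text
top corners z8 [array([625., 217.]), array([572.,  78.]), array([489., 112.]), array([547., 249.])]
side [array([545., 244.]), array([490., 109.]), array([572.,  79.])]
cradle c [558.1504974  163.98416673   8.        ]
cradle [ 5.58574892e+02  1.63211511e+02 -3.81768994e-01] [ 0.4 -1.2  0.6 -0.3  0.5  0.1 -0.2  0.8 -1.3 -1.  -0.8 -0.2  0.9  0.3]
rim L,R,T,B [203.95223397 187.57469154] [283.33392848 219.40953516] [204.5377909  187.31104227] [282.71211423 219.64502511]
rim L,R,T,B [243.93064748 165.52127432] [275.52267548 225.41396164] [248.72181234 152.79491165] [270.84463348 238.21798244]
lip [ 500.78033012 -163.14511026  214.83418909] [np.float64(0.7080309520656013), np.float64(0.7080309520655895)]
tail [ 550.04396118 -166.38928808  226.14914379] [np.float64(0.13777593130090807), np.float64(0.13777593130087532)]
stop [ 562.72476781 -167.18264433  221.47462083] [np.float64(0.31885696738430597), np.float64(0.31885696738426833)]
front [ 504.11885764 -163.11195097  223.69978279] [np.float64(0.9510414861411457), np.float64(0.9510414861410755)]
postfoot [ 633.08083453 -171.12532255    8.        ]
plate side [array([ 563., -124.,   10.]), array([ 556., -213.,   10.]), array([ 686., -218.,   10.])]
plate top [array([ 689., -130.,   10.]), array([ 561., -127.,   10.]), array([ 557., -212.,   10.])]
```

```bash
cat >> h.py <<'E'
def delta(xyz,yaw):
    "tool-frame shift (m) and turn to reach xyz mm with tool y at world yaw, pointing down"
    st=bot.read_state();Rc=R.from_quat(st["tcp_rot"])
    y=np.array([np.cos(yaw),np.sin(yaw),0]);z=np.array([0,0,-1.]);x=np.cross(y,z)
    Rt=R.from_matrix(np.c_[x,y,z])
    d=Rc.inv().apply(np.array(xyz)-st["eef_pos"])/1000;w=(Rc.inv()*Rt).as_rotvec()
    print("t",round(st["time_s"],2),"pos",st["eef_pos"].round(1),"F",st["force"].round(1),"M",st["wrist_torque"].round(2),"open",round(st["opening"],1),"gf",round(st["gripper_force"],1))
    print("d",d.round(4),"w",w.round(3),"q",st["joint_positions"].round(2))
E
python3 - <<'E'
from h import *
delta([558.6,163.2,265],-0.382)
E
```

```text
t 0.3 pos [214.7 586.9 214.5] F [ 1.6  0.  -1.5] M [ 0.05  0.01 -0.04] open 95.8 gf 0.0
d [-0.4685 -0.2798 -0.0505] w [-0.     0.     1.602] q [ 1.11  0.49  1.56 -0.    1.09 -0.11]
```

>>> play_rows(
  rows=[
    {"z": -0.04},
    {"x": -0.03, "y": -0.02, "z": -0.05, "az": 0.12},
    {"x": -0.065, "y": -0.04, "z": -0.05, "az": 0.24},
    {"x": -0.1, "y": -0.06, "z": -0.05, "az": 0.36},
    {"x": -0.135, "y": -0.08, "z": -0.05, "az": 0.48},
    {"x": -0.17, "y": -0.1, "z": -0.05, "az": 0.6},
    {"x": -0.2, "y": -0.12, "z": -0.05, "az": 0.72},
    {"x": -0.235, "y": -0.14, "z": -0.05, "az": 0.84},
    {"x": -0.27, "y": -0.16, "z": -0.05, "az": 0.96},
    {"x": -0.305, "y": -0.18, "z": -0.05, "az": 1.08},
  ],
)

```text
schema error: expected keys x, y, z, ax, ay, az, fingers
```

```bash
python3 - <<'E'
from h import *
delta([558.6,163.2,265],-0.382)
E
```

```text
t 0.3 pos [214.7 586.9 214.5] F [ 1.6  0.  -1.5] M [ 0.05  0.01 -0.04] open 95.8 gf 0.0
d [-0.4685 -0.2798 -0.0505] w [-0.     0.     1.602] q [ 1.11  0.49  1.56 -0.    1.09 -0.11]
```

>>> play_rows(
  rows=[
    {"x": 0, "y": 0, "z": -0.04, "ax": 0, "ay": 0, "az": 0, "fingers": 0},
    {"x": -0.065, "y": -0.04, "z": -0.05, "ax": 0, "ay": 0, "az": 0.24, "fingers": 0},
    {"x": -0.135, "y": -0.08, "z": -0.05, "ax": 0, "ay": 0, "az": 0.48, "fingers": 0},
    {"x": -0.2, "y": -0.12, "z": -0.05, "ax": 0, "ay": 0, "az": 0.72, "fingers": 0},
    {"x": -0.305, "y": -0.18, "z": -0.05, "ax": 0, "ay": 0, "az": 1.08, "fingers": 0},
    {"x": -0.4685, "y": -0.28, "z": -0.05, "ax": 0, "ay": 0, "az": 1.602, "fingers": 0},
    {"x": -0.4685, "y": -0.28, "z": -0.05, "ax": 0, "ay": 0, "az": 1.602, "fingers": 0},
    {"x": -0.4685, "y": -0.28, "z": -0.05, "ax": 0, "ay": 0, "az": 1.602, "fingers": 0},
    {"x": -0.4685, "y": -0.28, "z": -0.05, "ax": 0, "ay": 0, "az": 1.602, "fingers": 0},
    {"x": -0.4685, "y": -0.28, "z": -0.05, "ax": 0, "ay": 0, "az": 1.602, "fingers": 0},
  ],
)

```text
time_s: 1.13
eef_pos: [451.6, 294.3, 264.1]
tcp_rot: [0.675, 0.738, 0.0, 0.0]
force: [0.5, 0.6, 0.5]
opening: 48.0
gripper_force: 0.0
```

```bash
python3 - <<'E'
from h import *
delta([558.6,163.2,265],-0.382)
E
```

```text
t 1.13 pos [451.6 294.3 264.1] F [0.5 0.6 0.5] M [-0.03  0.08 -0.04] open 48.0 gf 0.0
d [-0.14    0.0949 -0.0009] w [ 0.    -0.     0.471] q [0.45 0.32 1.7  0.   1.12 0.37]
```

>>> play_rows(
  rows=[
    {"x": -0.135, "y": 0.092, "z": 0, "ax": 0, "ay": 0, "az": 0.45, "fingers": 0},
    {"x": -0.135, "y": 0.092, "z": 0, "ax": 0, "ay": 0, "az": 0.45, "fingers": 0},
    {"x": -0.135, "y": 0.092, "z": 0, "ax": 0, "ay": 0, "az": 0.45, "fingers": 0},
    {"x": -0.135, "y": 0.092, "z": 0, "ax": 0, "ay": 0, "az": 0.45, "fingers": 0},
    {"x": -0.135, "y": 0.092, "z": 0, "ax": 0, "ay": 0, "az": 0.45, "fingers": 0},
    {"x": -0.135, "y": 0.092, "z": 0, "ax": 0, "ay": 0, "az": 0.45, "fingers": 0},
  ],
)

```text
time_s: 1.63
eef_pos: [555.9, 168.8, 263.4]
tcp_rot: [0.822, 0.57, -0.0, -0.0]
force: [-0.2, -0.1, -0.0]
opening: 47.6
gripper_force: 0.0
```

```bash
python3 - <<'E'
from h import *
delta([558.6,163.2,265],-0.382)
s=cam("side");cv2.imwrite("pics/s1.png",crop(s,190,70,150,190,3))
E
```

```text
t 1.63 pos [555.9 168.8 263.4] F [-0.2 -0.1 -0. ] M [-0.07  0.08  0.04] open 47.6 gf 0.0
d [-0.0043  0.0044 -0.0016] w [-0.001  0.     0.024] q [0.18 0.38 1.61 0.   1.15 0.54]
```

View pics/s1.png

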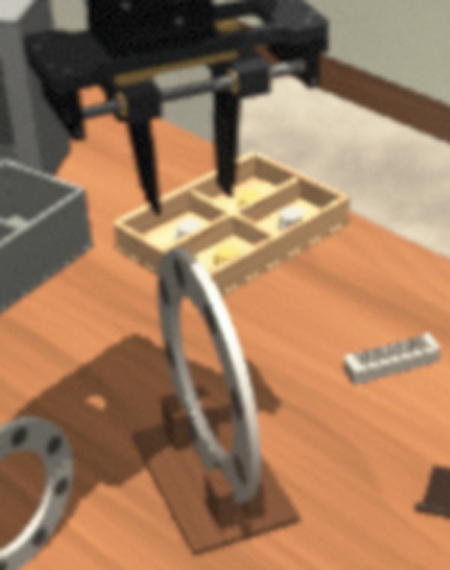

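The crop shows the fingers at (157,205) and (228,192), straddling the rim's top at (180,255). I'll centre the tool and go down to TCP 188, which is 20 mm down the band.

>>> play_rows(
  rows=[
    {"x": -0.0043, "y": 0.0044, "z": 0, "ax": 0, "ay": 0, "az": 0.024, "fingers": 0},
    {"x": -0.0043, "y": 0.0044, "z": 0.02, "ax": 0, "ay": 0, "az": 0.024, "fingers": -0.3},
    {"x": -0.0043, "y": 0.0044, "z": 0.045, "ax": 0, "ay": 0, "az": 0.024, "fingers": -0.3},
    {"x": -0.0043, "y": 0.0044, "z": 0.066, "ax": 0, "ay": 0, "az": 0.024, "fingers": -0.3},
    {"x": -0.0043, "y": 0.0044, "z": 0.075, "ax": 0, "ay": 0, "az": 0.024, "fingers": -0.3},
    {"x": -0.0043, "y": 0.0044, "z": 0.075, "ax": 0, "ay": 0, "az": 0.024, "fingers": -0.5},
    {"x": -0.0043, "y": 0.0044, "z": 0.075, "ax": 0, "ay": 0, "az": 0.024, "fingers": -0.5},
  ],
)

```text
time_s: 2.27
eef_pos: [557.8, 165.4, 189.5]
tcp_rot: [0.827, 0.562, 0.0, 0.0]
force: [0.0, -0.3, 0.8]
opening: 25.9
gripper_force: 0.0
```

```bash
python3 - <<'E'
from h import *
delta([558.6,163.2,188],-0.382)
E
```

```text
t 2.27 pos [557.8 165.4 189.5] F [ 0.  -0.3  0.8] M [-0.1   0.1   0.04] open 25.9 gf 0.0
d [-0.0018  0.0016  0.0015] w [ 0.    -0.     0.004] q [0.17 0.46 1.7  0.   0.99 0.55]
```

>>> play_rows(
  rows=[
    {"x": -0.0012, "y": 0.0013, "z": 0.001, "ax": 0, "ay": 0, "az": 0.002, "fingers": -0.5},
    {"x": -0.0012, "y": 0.0013, "z": 0.001, "ax": 0, "ay": 0, "az": 0.002, "fingers": -0.7},
    {"x": -0.0012, "y": 0.0013, "z": 0.001, "ax": 0, "ay": 0, "az": 0.002, "fingers": -1},
    {"x": -0.0012, "y": 0.0013, "z": 0.001, "ax": 0, "ay": 0, "az": 0.002, "fingers": -1},
    {"x": -0.0012, "y": 0.0013, "z": 0.001, "ax": 0, "ay": 0, "az": 0.002, "fingers": -1},
    {"x": -0.0012, "y": 0.0013, "z": 0.001, "ax": 0, "ay": 0, "az": 0.002, "fingers": -1},
    {"x": -0.0012, "y": 0.0013, "z": 0.001, "ax": 0, "ay": 0, "az": 0.002, "fingers": -1},
    {"x": -0.0012, "y": 0.0013, "z": 0.001, "ax": 0, "ay": 0, "az": 0.002, "fingers": -1},
  ],
)

```text
time_s: 2.93
eef_pos: [558.6, 163.3, 188.5]
tcp_rot: [0.828, 0.56, 0.0, 0.0]
force: [-0.6, -0.5, 6.9]
opening: 8.0
gripper_force: 30.0
```

```bash
python3 - <<'E'
from h import *
delta([558.6,163.2,188],-0.382)
E
```

```text
t 2.93 pos [558.6 163.3 188.5] F [-0.6 -0.5  6.9] M [0.1  0.59 0.01] open 8.0 gf 30.0
d [-0.0001  0.      0.0005] w [ 0.    -0.001  0.001] q [0.17 0.46 1.7  0.   0.99 0.55]
```

>>> play_rows(
  rows=[
    {"x": 0, "y": 0, "z": -0.01, "ax": 0, "ay": 0, "az": 0, "fingers": -1},
    {"x": 0, "y": 0, "z": -0.025, "ax": 0, "ay": 0, "az": 0, "fingers": -1},
    {"x": 0, "y": 0, "z": -0.04, "ax": 0, "ay": 0, "az": 0, "fingers": -1},
    {"x": 0, "y": 0, "z": -0.055, "ax": 0, "ay": 0, "az": 0, "fingers": -1},
    {"x": 0, "y": 0, "z": -0.07, "ax": 0, "ay": 0, "az": 0, "fingers": -1},
    {"x": 0, "y": 0, "z": -0.08, "ax": 0, "ay": 0, "az": 0, "fingers": -1},
    {"x": 0, "y": 0, "z": -0.08, "ax": 0, "ay": 0, "az": 0, "fingers": -1},
    {"x": 0, "y": 0, "z": -0.08, "ax": 0, "ay": 0, "az": 0, "fingers": -1},
  ],
)

```text
time_s: 3.6
eef_pos: [558.4, 163.2, 267.8]
tcp_rot: [0.828, 0.56, 0.0, 0.0]
force: [-0.3, -0.2, -4.1]
opening: 7.7
gripper_force: 30.0
```

```bash
python3 - <<'E'
from h import *
t=cam("top")
for r in(120,140,160,180):
    a,b=onz(t,(379,265),r),onz(t,(432,381),r);print(r,a.round(),b.round(),np.linalg.norm(a-b)/2)
u=np.array([np.cos(.062),-np.sin(.062)]);o=np.array([539.8,-165.7])
p=o-105*u;print(p);delta([*p,268],-0.062)
E
```

```text
120 [ 414. -148.  120.] [ 154. -262.  120.] 141.9493098344675
140 [ 415. -144.  140.] [ 161. -255.  140.] 139.02124536982058
160 [ 416. -139.  160.] [ 167. -248.  160.] 136.09318090517363
180 [ 417. -134.  180.] [ 173. -241.  180.] 133.1651164405267
[ 435.00174536 -159.19416994]
t 3.65 pos [558.2 163.1 267.2] F [-0.1 -0.2 -4.2] M [-0.07  0.11 -0.  ] open 7.6 gf 30.0
d [-0.345   0.0055 -0.0007] w [-0.001  0.    -0.319] q [0.17 0.38 1.6  0.   1.16 0.55]
```

>>> play_rows(
  rows=[
    {"x": -0.015, "y": -0.005, "z": 0, "ax": 0, "ay": 0, "az": -0.04, "fingers": -1},
    {"x": -0.04, "y": -0.014, "z": 0, "ax": 0, "ay": 0, "az": -0.1, "fingers": -1},
    {"x": -0.07, "y": -0.024, "z": 0, "ax": 0, "ay": 0, "az": -0.18, "fingers": -1},
    {"x": -0.1, "y": -0.034, "z": 0, "ax": 0, "ay": 0, "az": -0.26, "fingers": -1},
    {"x": -0.128, "y": -0.043, "z": 0, "ax": 0, "ay": 0, "az": -0.319, "fingers": -1},
    {"x": -0.155, "y": -0.032, "z": 0, "ax": 0, "ay": 0, "az": -0.319, "fingers": -1},
    {"x": -0.185, "y": -0.02, "z": 0, "ax": 0, "ay": 0, "az": -0.319, "fingers": -1},
    {"x": -0.215, "y": -0.008, "z": 0, "ax": 0, "ay": 0, "az": -0.319, "fingers": -1},
    {"x": -0.235, "y": 0, "z": 0, "ax": 0, "ay": 0, "az": -0.319, "fingers": -1},
    {"x": -0.245, "y": 0.004, "z": 0, "ax": 0, "ay": 0, "az": -0.319, "fingers": -1},
  ],
)

```text
time_s: 4.48
eef_pos: [470.7, -67.9, 267.0]
tcp_rot: [0.729, 0.684, -0.0, -0.001]
force: [-1.1, -0.9, -5.0]
opening: 7.6
gripper_force: 30.0
```

```bash
python3 - <<'E'
from h import *
u=np.array([np.cos(.062),-np.sin(.062)]);o=np.array([539.8,-165.7])
p=o-72*u;print(p);delta([*p,254],-0.062)
E
```

```text
[ 467.93833968 -161.23885939]
t 4.48 pos [470.7 -67.9 267. ] F [-1.1 -0.9 -5. ] M [-0.32  0.08 -0.01] open 7.6 gf 30.0
d [-0.0933  0.0032  0.013 ] w [-0.001  0.    -0.002] q [-0.28  0.22  1.84 -0.    1.09 -0.22]
```

>>> play_rows(
  rows=[
    {"x": -0.02, "y": 0.001, "z": 0.003, "ax": 0, "ay": 0, "az": -0.002, "fingers": -1},
    {"x": -0.045, "y": 0.002, "z": 0.006, "ax": 0, "ay": 0, "az": -0.002, "fingers": -1},
    {"x": -0.07, "y": 0.003, "z": 0.01, "ax": 0, "ay": 0, "az": -0.002, "fingers": -1},
    {"x": -0.085, "y": 0.003, "z": 0.013, "ax": 0, "ay": 0, "az": -0.002, "fingers": -1},
    {"x": -0.091, "y": 0.003, "z": 0.013, "ax": 0, "ay": 0, "az": -0.002, "fingers": -1},
    {"x": -0.091, "y": 0.003, "z": 0.013, "ax": 0, "ay": 0, "az": -0.002, "fingers": -1},
    {"x": -0.091, "y": 0.003, "z": 0.013, "ax": 0, "ay": 0, "az": -0.002, "fingers": -1},
    {"x": -0.091, "y": 0.003, "z": 0.013, "ax": 0, "ay": 0, "az": -0.002, "fingers": -1},
  ],
)

```text
time_s: 5.15
eef_pos: [468.5, -155.7, 254.8]
tcp_rot: [0.728, 0.686, 0.0, -0.0]
force: [-0.6, -0.3, -4.3]
opening: 7.8
gripper_force: 30.0
```

```bash
python3 - <<'E'
from h import *
u=np.array([np.cos(.062),-np.sin(.062)]);o=np.array([539.8,-165.7])
delta([*o,254],-0.062)
s=cam("side");cv2.imwrite("pics/s2.png",crop(s,290,130,200,200,3))
E
```

```text
t 5.15 pos [ 468.5 -155.7  254.8] F [-0.6 -0.3 -4.3] M [-0.11  0.09  0.04] open 7.8 gf 30.0
d [-0.0058  0.0717  0.0008] w [-0.    -0.     0.003] q [-0.45  0.26  1.82  0.    1.06 -0.4 ]
```

View pics/s2.png

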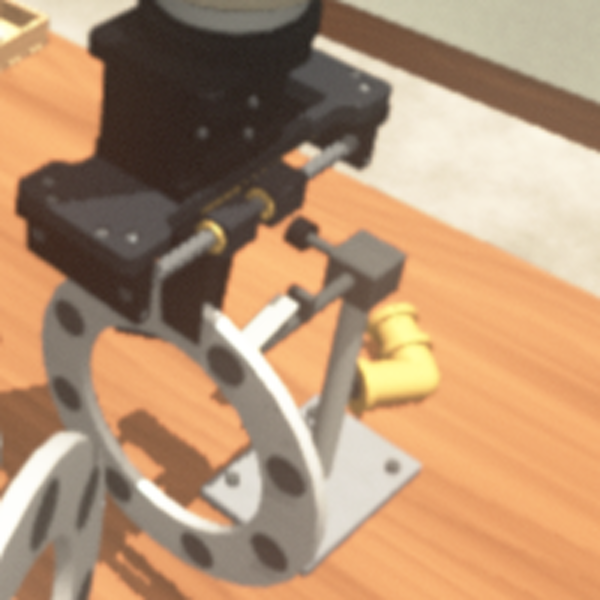

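The crop shows the rim square in front of the hook, with the hole (about (180,430)) ahead of the lip. I'll thread it on.

>>> play_rows(
  rows=[
    {"x": -0.005, "y": 0, "z": 0, "ax": 0, "ay": 0, "az": 0.002, "fingers": -1},
    {"x": -0.0055, "y": 0.01, "z": 0, "ax": 0, "ay": 0, "az": 0.002, "fingers": -1},
    {"x": -0.0055, "y": 0.025, "z": 0, "ax": 0, "ay": 0, "az": 0.002, "fingers": -1},
    {"x": -0.0055, "y": 0.042, "z": 0, "ax": 0, "ay": 0, "az": 0.002, "fingers": -1},
    {"x": -0.0055, "y": 0.058, "z": 0, "ax": 0, "ay": 0, "az": 0.002, "fingers": -1},
    {"x": -0.0055, "y": 0.068, "z": 0, "ax": 0, "ay": 0, "az": 0.002, "fingers": -1},
    {"x": -0.0055, "y": 0.0717, "z": 0, "ax": 0, "ay": 0, "az": 0.002, "fingers": -1},
    {"x": -0.0055, "y": 0.0717, "z": 0, "ax": 0, "ay": 0, "az": 0.002, "fingers": -1},
    {"x": -0.0055, "y": 0.0717, "z": 0, "ax": 0, "ay": 0, "az": 0.002, "fingers": -1},
  ],
)

```text
time_s: 5.95
eef_pos: [539.4, -166.3, 254.6]
tcp_rot: [0.729, 0.685, -0.0, -0.0]
force: [-0.3, 0.1, -4.4]
opening: 8.0
gripper_force: 30.0
```

```bash
python3 - <<'E'
from h import *
u=np.array([np.cos(.062),-np.sin(.062)]);o=np.array([539.8,-165.7])
delta([*o,238],-0.062)
s=cam("side");t=cam("top");cv2.imwrite("pics/s3.png",np.hstack([crop(s,330,150,130,190,3),crop(t,330,100,130,190,3)]))
E
```

```text
t 5.95 pos [ 539.4 -166.3  254.6] F [-0.3  0.1 -4.4] M [-0.09  0.08 -0.01] open 8.0 gf 30.0
d [0.0006 0.0004 0.0166] w [-0.001 -0.     0.   ] q [-0.42  0.37  1.66  0.    1.12 -0.35]
```

View pics/s3.png

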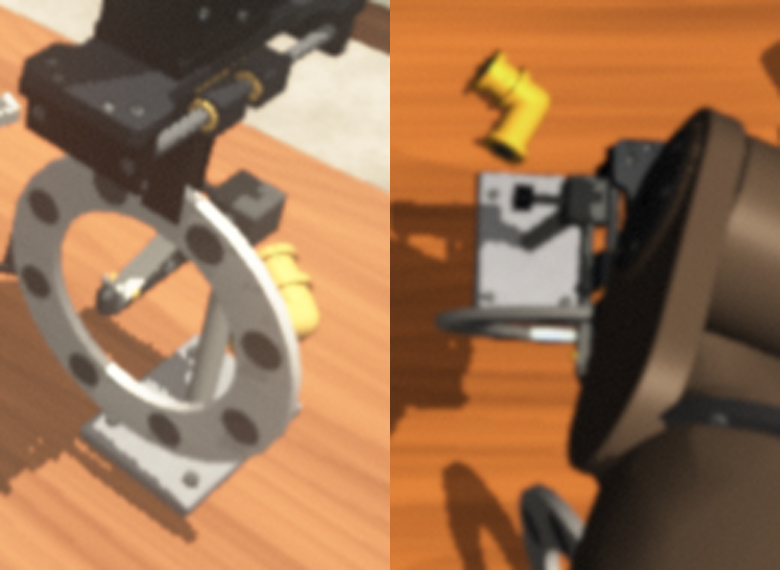

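The lip now shows through the hole at (110,295) in the crop. I'll press down by feel.

>>> play_rows(
  rows=[
    {"x": 0.0005, "y": 0.0003, "z": 0.004, "ax": 0, "ay": 0, "az": 0, "fingers": -1},
    {"x": 0.0005, "y": 0.0003, "z": 0.008, "ax": 0, "ay": 0, "az": 0, "fingers": -1},
    {"x": 0.0005, "y": 0.0003, "z": 0.011, "ax": 0, "ay": 0, "az": 0, "fingers": -1},
    {"x": 0.0005, "y": 0.0003, "z": 0.013, "ax": 0, "ay": 0, "az": 0, "fingers": -1},
    {"x": 0.0005, "y": 0.0003, "z": 0.014, "ax": 0, "ay": 0, "az": 0, "fingers": -1},
    {"x": 0.0005, "y": 0.0003, "z": 0.014, "ax": 0, "ay": 0, "az": 0, "fingers": -1},
  ],
)

```text
time_s: 6.55
eef_pos: [540.0, -166.0, 240.5]
tcp_rot: [0.729, 0.685, -0.0, -0.0]
force: [-0.4, 0.5, -4.2]
opening: 7.8
gripper_force: 30.0
```

>>> play_rows(
  rows=[
    {"x": 0, "y": 0, "z": 0.001, "ax": 0, "ay": 0, "az": 0, "fingers": -1},
    {"x": 0, "y": 0, "z": 0.002, "ax": 0, "ay": 0, "az": 0, "fingers": -1},
    {"x": 0, "y": 0, "z": 0.002, "ax": 0, "ay": 0, "az": 0, "fingers": -1},
  ],
)

```text
time_s: 6.8
eef_pos: [540.0, -166.0, 238.7]
tcp_rot: [0.729, 0.685, -0.0, -0.0]
force: [-1.4, -1.0, -3.8]
opening: 7.8
gripper_force: 30.0
```

>>> play_rows(
  rows=[
    {"x": 0, "y": 0, "z": 0.001, "ax": 0, "ay": 0, "az": 0, "fingers": -1},
    {"x": 0, "y": 0, "z": 0.002, "ax": 0, "ay": 0, "az": 0, "fingers": -1},
    {"x": 0, "y": 0, "z": 0.002, "ax": 0, "ay": 0, "az": 0, "fingers": -1},
  ],
)

```text
time_s: 7.05
eef_pos: [540.4, -166.1, 237.4]
tcp_rot: [0.729, 0.685, 0.0, 0.001]
force: [-0.2, 0.3, 3.1]
opening: 8.1
gripper_force: 30.0
```

>>> play_rows(
  rows=[
    {"x": 0, "y": 0, "z": 0.0005, "ax": 0, "ay": 0, "az": 0, "fingers": -1},
    {"x": 0, "y": 0, "z": 0.001, "ax": 0, "ay": 0, "az": 0, "fingers": -1},
    {"x": 0, "y": 0, "z": 0.001, "ax": 0, "ay": 0, "az": 0, "fingers": -1},
  ],
)

```text
time_s: 7.3
eef_pos: [540.6, -166.1, 236.4]
tcp_rot: [0.729, 0.685, 0.001, 0.001]
force: [1.5, 0.1, 5.4]
opening: 7.5
gripper_force: 30.0
```

>>> play_rows(
  rows=[
    {"x": 0, "y": 0, "z": 0.0005, "ax": 0, "ay": 0, "az": 0, "fingers": -1},
    {"x": 0, "y": 0, "z": 0.001, "ax": 0, "ay": 0, "az": 0, "fingers": -1},
    {"x": 0, "y": 0, "z": 0.001, "ax": 0, "ay": 0, "az": 0, "fingers": -1},
  ],
)

```text
time_s: 7.55
eef_pos: [540.8, -166.2, 235.4]
tcp_rot: [0.729, 0.685, 0.001, 0.001]
force: [2.5, -0.0, 5.0]
opening: 8.0
gripper_force: 30.0
```

>>> play_rows(
  rows=[
    {"x": 0, "y": 0, "z": 0.0005, "ax": 0, "ay": 0, "az": 0, "fingers": -1},
    {"x": 0, "y": 0, "z": 0.001, "ax": 0, "ay": 0, "az": 0, "fingers": -1},
    {"x": 0, "y": 0, "z": 0.001, "ax": 0, "ay": 0, "az": 0, "fingers": -1},
  ],
)

```text
time_s: 7.8
eef_pos: [540.9, -166.2, 234.3]
tcp_rot: [0.729, 0.685, 0.001, 0.001]
force: [2.0, 0.1, 4.3]
opening: 8.1
gripper_force: 30.0
```

>>> play_rows(
  rows=[
    {"x": 0, "y": 0, "z": 0.0005, "ax": 0, "ay": 0, "az": 0, "fingers": -1},
    {"x": 0, "y": 0, "z": 0.001, "ax": 0, "ay": 0, "az": 0, "fingers": -1},
    {"x": 0, "y": 0, "z": 0.0015, "ax": 0, "ay": 0, "az": 0, "fingers": -1},
    {"x": 0, "y": 0, "z": 0.0015, "ax": 0, "ay": 0, "az": 0, "fingers": -1},
  ],
)

```text
time_s: 8.13
eef_pos: [541.0, -166.3, 232.9]
tcp_rot: [0.729, 0.685, 0.001, 0.001]
force: [3.0, -1.1, 4.9]
opening: 7.6
gripper_force: 30.0
```

>>> play_rows(
  rows=[
    {"x": 0, "y": 0, "z": 0.0005, "ax": 0, "ay": 0, "az": 0, "fingers": -1},
    {"x": 0, "y": 0, "z": 0.001, "ax": 0, "ay": 0, "az": 0, "fingers": -1},
    {"x": 0, "y": 0, "z": 0.001, "ax": 0, "ay": 0, "az": 0, "fingers": -1},
  ],
)

```text
time_s: 8.38
eef_pos: [541.0, -166.3, 231.9]
tcp_rot: [0.729, 0.685, 0.001, 0.001]
force: [4.3, 0.5, 4.7]
opening: 7.8
gripper_force: 30.0
```

>>> play_rows(
  rows=[
    {"x": 0, "y": 0, "z": 0.0005, "ax": 0, "ay": 0, "az": 0, "fingers": -1},
    {"x": 0, "y": 0, "z": 0.001, "ax": 0, "ay": 0, "az": 0, "fingers": -1},
    {"x": 0, "y": 0, "z": 0.001, "ax": 0, "ay": 0, "az": 0, "fingers": -1},
  ],
)

```text
time_s: 8.63
eef_pos: [541.1, -166.3, 230.9]
tcp_rot: [0.729, 0.685, 0.001, 0.001]
force: [4.4, -0.3, 3.9]
opening: 7.9
gripper_force: 30.0
```

>>> play_rows(
  rows=[
    {"x": 0, "y": 0.0005, "z": 0.0004, "ax": 0, "ay": 0, "az": 0, "fingers": -1},
    {"x": 0, "y": 0.0005, "z": 0.0008, "ax": 0, "ay": 0, "az": 0, "fingers": -1},
    {"x": 0, "y": 0.0005, "z": 0.0008, "ax": 0, "ay": 0, "az": 0, "fingers": -1},
  ],
)

```text
time_s: 8.88
eef_pos: [541.3, -166.3, 229.9]
tcp_rot: [0.729, 0.685, 0.001, 0.001]
force: [2.9, -0.3, 4.7]
opening: 7.8
gripper_force: 30.0
```

>>> play_rows(
  rows=[
    {"x": 0, "y": 0.0003, "z": 0.0004, "ax": 0, "ay": 0, "az": 0, "fingers": -1},
    {"x": 0, "y": 0.0003, "z": 0.0008, "ax": 0, "ay": 0, "az": 0, "fingers": -1},
    {"x": 0, "y": 0.0003, "z": 0.0008, "ax": 0, "ay": 0, "az": 0, "fingers": -1},
  ],
)

```text
time_s: 9.13
eef_pos: [541.5, -166.3, 229.1]
tcp_rot: [0.729, 0.685, 0.0, 0.001]
force: [3.6, -0.3, 5.3]
opening: 7.8
gripper_force: 30.0
```

>>> play_rows(
  rows=[
    {"x": 0, "y": 0.0003, "z": 0.0004, "ax": 0, "ay": 0, "az": 0, "fingers": -1},
    {"x": 0, "y": 0.0003, "z": 0.0007, "ax": 0, "ay": 0, "az": 0, "fingers": -1},
    {"x": 0, "y": 0.0003, "z": 0.0007, "ax": 0, "ay": 0, "az": 0, "fingers": -1},
  ],
)

```text
time_s: 9.38
eef_pos: [541.6, -166.3, 228.7]
tcp_rot: [0.729, 0.685, 0.0, 0.001]
force: [0.6, -0.1, 8.3]
opening: 7.4
gripper_force: 30.0
```

>>> play_rows(
  rows=[
    {"x": 0, "y": 0.0002, "z": 0.0004, "ax": 0, "ay": 0, "az": 0, "fingers": -1},
    {"x": 0, "y": 0.0002, "z": 0.0007, "ax": 0, "ay": 0, "az": 0, "fingers": -1},
    {"x": 0, "y": 0.0002, "z": 0.0007, "ax": 0, "ay": 0, "az": 0, "fingers": -1},
  ],
)

```text
time_s: 9.63
eef_pos: [541.6, -166.3, 228.5]
tcp_rot: [0.729, 0.685, 0.0, 0.001]
force: [-0.1, 0.1, 13.9]
opening: 7.8
gripper_force: 30.0
```

>>> play_rows(
  rows=[
    {"x": 0, "y": 0, "z": 0.0003, "ax": 0, "ay": 0, "az": 0, "fingers": -1},
    {"x": 0, "y": 0, "z": 0.0003, "ax": 0, "ay": 0, "az": 0, "fingers": -1},
    {"x": 0, "y": 0, "z": 0.0003, "ax": 0, "ay": 0, "az": 0, "fingers": -1},
    {"x": 0, "y": 0, "z": 0.0003, "ax": 0, "ay": 0, "az": 0, "fingers": -1},
    {"x": 0, "y": 0, "z": 0.0003, "ax": 0, "ay": 0, "az": 0, "fingers": -1},
  ],
)

```text
time_s: 10.05
eef_pos: [541.6, -166.4, 228.5]
tcp_rot: [0.729, 0.685, 0.0, 0.001]
force: [-0.7, 1.0, 15.3]
opening: 8.0
gripper_force: 30.0
```

Stop reached: tongue fully down, about 19.6 N on the hook. I'll ease off the push and open a little.

>>> play_rows(
  rows=[
    {"x": 0, "y": 0, "z": -0.0006, "ax": 0, "ay": 0, "az": 0, "fingers": -1},
    {"x": 0, "y": 0, "z": -0.0012, "ax": 0, "ay": 0, "az": 0, "fingers": -1},
    {"x": 0, "y": 0, "z": -0.0018, "ax": 0, "ay": 0, "az": 0, "fingers": -1},
    {"x": 0, "y": 0, "z": -0.0018, "ax": 0, "ay": 0, "az": 0, "fingers": -1},
    {"x": 0, "y": 0, "z": -0.0018, "ax": 0, "ay": 0, "az": 0, "fingers": -1},
  ],
)

```text
time_s: 10.47
eef_pos: [541.2, -166.1, 228.7]
tcp_rot: [0.729, 0.685, -0.0, -0.0]
force: [0.8, -1.0, 3.0]
opening: 7.5
gripper_force: 30.0
```

```bash
python3 - <<'E'
from h import *
delta([541.6,-166.3,228.5],-0.062)
E
```

```text
t 10.47 pos [ 541.2 -166.1  228.7] F [ 0.8 -1.   3. ] M [-0.22 -0.17  0.02] open 7.5 gf 30.0
d [-0.0002  0.0004  0.0002] w [-0. -0.  0.] q [-0.41  0.39  1.69 -0.    1.06 -0.35]
```

>>> play_rows(
  rows=[
    {"x": 0, "y": 0, "z": -0.0004, "ax": 0, "ay": 0, "az": 0, "fingers": -1},
    {"x": 0, "y": 0, "z": -0.0004, "ax": 0, "ay": 0, "az": 0, "fingers": -1},
    {"x": 0, "y": 0, "z": -0.0004, "ax": 0, "ay": 0, "az": 0, "fingers": -0.8},
    {"x": 0, "y": 0, "z": -0.0004, "ax": 0, "ay": 0, "az": 0, "fingers": -0.7},
    {"x": 0, "y": 0, "z": -0.0004, "ax": 0, "ay": 0, "az": 0, "fingers": -0.6},
    {"x": 0, "y": 0, "z": -0.0004, "ax": 0, "ay": 0, "az": 0, "fingers": -0.6},
    {"x": 0, "y": 0, "z": -0.0004, "ax": 0, "ay": 0, "az": 0, "fingers": -0.6},
    {"x": 0, "y": 0, "z": -0.0004, "ax": 0, "ay": 0, "az": 0, "fingers": -0.6},
    {"x": 0, "y": 0, "z": -0.0004, "ax": 0, "ay": 0, "az": 0, "fingers": -0.6},
  ],
)

```text
time_s: 11.22
eef_pos: [541.4, -166.1, 229.2]
tcp_rot: [0.729, 0.685, 0.0, -0.0]
force: [-0.2, -0.3, -0.6]
opening: 19.0
gripper_force: 0.0
```

```bash
python3 - <<'E'
from h import *
delta([541.6,-166.3,228.5],-0.062)
s=cam("side");t=cam("top");cv2.imwrite("pics/s4.png",np.hstack([crop(s,330,150,130,190,3),crop(t,330,100,130,190,3)]))
E
```

```text
t 11.22 pos [ 541.4 -166.1  229.2] F [-0.2 -0.3 -0.6] M [-0.11  0.04  0.03] open 19.0 gf 0.0
d [-0.0002  0.0002  0.0007] w [ 0. -0.  0.] q [-0.41  0.39  1.69  0.    1.06 -0.35]
```

View pics/s4.png

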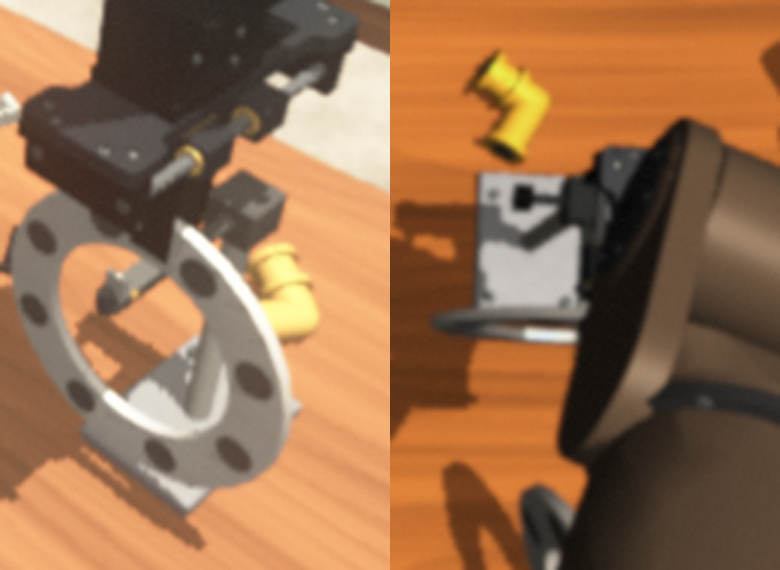

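The rim hangs on the hook, with the keeper tab raised near (115,285). Fingers are clear, so I'll retract straight up.

>>> play_rows(
  rows=[
    {"x": 0, "y": 0, "z": -0.005, "ax": 0, "ay": 0, "az": 0, "fingers": -0.6},
    {"x": 0, "y": 0, "z": -0.015, "ax": 0, "ay": 0, "az": 0, "fingers": -0.6},
    {"x": 0, "y": 0, "z": -0.03, "ax": 0, "ay": 0, "az": 0, "fingers": -0.6},
    {"x": 0, "y": 0, "z": -0.05, "ax": 0, "ay": 0, "az": 0, "fingers": -0.6},
    {"x": 0, "y": 0, "z": -0.075, "ax": 0, "ay": 0, "az": 0, "fingers": -0.6},
    {"x": 0.03, "y": 0, "z": -0.1, "ax": 0, "ay": 0, "az": 0, "fingers": -0.6},
    {"x": 0.07, "y": 0, "z": -0.1, "ax": 0, "ay": 0, "az": 0, "fingers": -0.6},
    {"x": 0.11, "y": 0, "z": -0.1, "ax": 0, "ay": 0, "az": 0, "fingers": -0.6},
    {"x": 0.15, "y": 0, "z": -0.1, "ax": 0, "ay": 0, "az": 0, "fingers": -0.6},
    {"x": 0.19, "y": 0, "z": -0.1, "ax": 0, "ay": 0, "az": 0, "fingers": -0.6},
  ],
)

```text
time_s: 12.15
eef_pos: [552.9, 25.2, 330.6]
tcp_rot: [0.729, 0.685, 0.001, 0.001]
force: [0.6, 0.1, 0.1]
opening: 19.1
gripper_force: 0.0
```

>>> play_rows(
  rows=[
    {"x": 0.02, "y": 0, "z": 0, "ax": 0, "ay": 0, "az": 0, "fingers": -0.6},
    {"x": 0.02, "y": 0, "z": 0, "ax": 0, "ay": 0, "az": 0, "fingers": -0.6},
    {"x": 0.02, "y": 0, "z": 0, "ax": 0, "ay": 0, "az": 0, "fingers": -0.6},
    {"x": 0.02, "y": 0, "z": 0, "ax": 0, "ay": 0, "az": 0, "fingers": -0.6},
    {"x": 0.02, "y": 0, "z": 0, "ax": 0, "ay": 0, "az": 0, "fingers": -0.6},
    {"x": 0.02, "y": 0, "z": 0, "ax": 0, "ay": 0, "az": 0, "fingers": -0.6},
    {"x": 0.02, "y": 0, "z": 0, "ax": 0, "ay": 0, "az": 0, "fingers": -0.6},
    {"x": 0.02, "y": 0, "z": 0, "ax": 0, "ay": 0, "az": 0, "fingers": -0.6},
    {"x": 0.02, "y": 0, "z": 0, "ax": 0, "ay": 0, "az": 0, "fingers": -0.6},
    {"x": 0.02, "y": 0, "z": 0, "ax": 0, "ay": 0, "az": 0, "fingers": -0.6},
  ],
)

```text
time_s: 12.98
eef_pos: [554.4, 43.3, 329.2]
tcp_rot: [0.729, 0.685, 0.0, -0.0]
force: [0.1, 0.1, 0.7]
opening: 19.4
gripper_force: 0.0
```

```bash
python3 - <<'E'
from h import *
delta([541.6,-166.3,228.5],-0.062)
s=cam("side");t=cam("top")
for i in range(5): s2=cam("side")
print("motion",np.abs(s["color"][150:350,320:470].astype(int)-s2["color"][150:350,320:470]).mean())
cv2.imwrite("pics/s5.png",np.hstack([crop(s,330,150,130,190,3),crop(t,330,100,130,190,3)]))
E
```

```text
t 12.98 pos [554.4  43.3 329.2] F [0.1 0.1 0.7] M [-0.06  0.06  0.02] open 19.4 gf 0.0
d [-0.21    0.0003  0.1007] w [-0. -0. -0.] q [-0.04  0.29  1.56  0.    1.28  0.02]
motion 0.9465888888888889
```

View pics/s5.png

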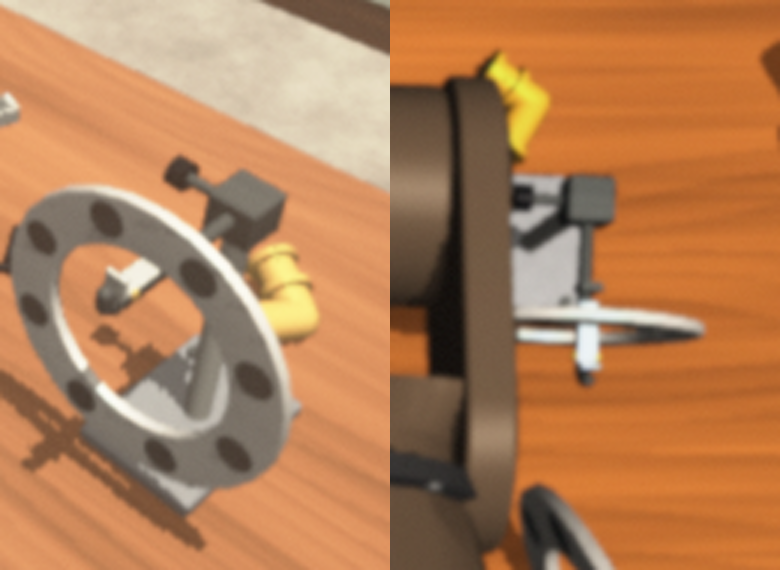

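The crop shows the rim hanging square across the hook (right end at (702,325)), with the tongue flat and the tab up. I'll check that it is still, then hand in.

```bash
python3 - <<'E'
from h import *
f=lambda c:cv2.cvtColor(cv2.GaussianBlur(c["color"],(5,5),1),cv2.COLOR_RGB2GRAY)
a=f(cam("side"))
for i in range(12): b=cam("side")
b=f(b)
ps=lambda y0,y1,x0,x1:cv2.phaseCorrelate(np.float32(a[y0:y1,x0:x1]),np.float32(b[y0:y1,x0:x1]))[0]
print(ps(205,320,330,440),cv2.absdiff(a,b)[205:320,330,].max(),cv2.absdiff(a,b)[205:320,330:440].max(),cv2.absdiff(a,b)[100:200,100:300].max())
print(bot.sign_off())
E
```

```text
(0.03305221275611814, 0.01619778675242145) 1 14 7
the job is handed in; nothing more can be done
None
```

I hung the middle-sized rim on the J-hook and handed the job in: the tongue was pressed fully down onto its stop at about 20 N, then I let go and backed the robot clear. The last pictures showed the rim square to the hook and still, and I touched no other parts.

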